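# Balance a measuring head on its sprung carrier

## Task

Set the grey measuring head upright in the round dish of the spring balance stand, lowering it gently so that the sprung dish is not rammed down to its stop. Then press the black tension knob down against its spring, part of the way and not onto its stop, to unlock it, and turn it clockwise while it is held down, regripping as needed, until the dish's pointer tab has risen level with the dark index tab beside it, without running past it. Grip the knob gently and never force it, leave the other things alone, and let go at the end.

Things in the scene. Friction and masses are not known exactly. Their poses are not given: they have to be found in the camera images.
- head_mid (a point): Grey measuring head, loose, standing on the table: a round body 44 mm in diameter, 42 mm high, with a steel band, and above it a coaxial neck 28 mm in diameter, from 46 to 90 mm above its underside: grip it there. 90 mm high in all, 0.15 to 0.27 kg. This point is its centre, 45 mm above its underside; z is its axis, upward.
- dish_floor (a point): Centre of the inner floor of the aluminium dish on the white stand. Dish: inner diameter 52 mm, outer 60 mm, rim 10 mm above the floor. It slides only vertically, on a spring of 100 N/m: a load of 1 N lowers it 10 mm; it sways for a moment. z is up; y points from the knob to the dish (160 mm apart); x is the stand's x.
- carrier (a joint): Spring compression of the carrier, m: 0 unloaded, negative when pressed down (-0.020 at a load of 2 N); its bottom stop is at -0.072. This does not change with the knob's setting in itself.
- pointer_top (a point): Top face of the pointer tab, a flat aluminium strip 14 mm wide, 4 mm thick, that sticks out from the dish along the stand's +x at the height of the dish floor; this point is 60 mm from the dish axis. It rises and falls with the dish.
- index_top (a point): Top face of the dark steel index tab (30 x 14 mm, 4 mm thick), on an upright scale post next to the pointer tab (tab centres 17 mm apart along the stand's y). Its height is the set mark; it stays put. The pointer must come level with it: the same height of the two top faces.
- knob_grip (a point): Black tension knob on the white housing: a bar grip 46 mm long (this point's x), 14 mm thick (its y), 38 mm high, on a round skirt 48 mm in diameter. The point is on the vertical turning axis, 24 mm above the skirt and 14 mm below the bar's top; z is up. A grip of 15 to 25 N is enough; more than 35 N on a finger crushes it. Turning takes 0.07 N m of friction plus up to 0.06 N m of load.
- knob (a joint): Turn of the tension knob, rad, growing clockwise seen from above, from 0 to 4.6 (stops). Turning it clockwise raises the sprung dish and pointer by about 11 mm per rad. It starts at 0 and needs about 1.7 to 3.7 rad, which depends on the head's weight.
- knob_press (a joint): How far the knob is pressed down, m. Push-to-turn: a spring of 0.9 N/mm, preloaded with 8 N, holds it up at 0, locked by 3 mm high teeth. Only pressed 3.5 to 7 mm down (11 to 14 N) does it turn freely; let go, it springs up and snaps into the nearest of 48 notches to the turn (shifting the pointer by under 0.8 mm). Do not ram it onto its stop, 8 mm down.
- eyepiece_mid (a point): Bystander: a black spare eyepiece, 48 mm in diameter, 42 mm high, standing on the table; the point is its centre. The eyepiece and the head may have changed places.
- cleaner: Bystander: a white bottle of lens cleaner, 52 mm in diameter, 130 mm high; origin at its underside.
- lenscase: Bystander: a flat wooden lens case, 160 x 100 x 35 mm; origin at its underside.

How it is judged:
On the way, in this order (a step that is already met when the one before it is completed fails the run):
1. the head stands upright in the dish, let go (horizontal distance between head_mid and dish_floor below 0.008 m and z of head_mid in the frame of dish_floor below 0.049 m and angle between head_mid's own z axis and vertical below 0.1 rad and contact force between head and the fingers below 0.1 N), for 0.3 s.
2. the pointer tab has been brought up level with the index tab by the knob (z of pointer_top in the frame of index_top between -0.003 and 0.003 m), for 0.3 s.
At the end, for the whole second after the job is handed in: The head stands upright (within 0.1 rad) and fully down in the dish, at rest; the pointer tab's top is within 3 mm of the height of the index tab's top; the knob has sprung up again (all of step 2 and horizontal distance between head_mid and dish_floor below 0.008 m and z of head_mid in the frame of dish_floor below 0.049 m and angle between head_mid's own z axis and vertical below 0.1 rad and linear speed of head below 0.01 m/s and value of joint knob_press below 0.001 m); the robot touches nothing.
It fails at once if the carrier is pressed down onto its bottom stop (spring compressed more than 68 mm) (value of joint carrier below -0.068 m).
It fails at once if the pointer runs more than 7 mm above the index (z of pointer_top in the frame of index_top above 0.007 m).
It fails at once if the knob is crushed (more than 70 N between fingers and knob) or rammed down onto its stop (contact force between the fingers and knob above 70 N or value of joint knob_press above 0.0078 m).
It fails at once if the head is tipped (angle between head_mid's own z axis and vertical above 0.6 rad).
It fails at once if a bystander is disturbed (distance of any of eyepiece_mid, cleaner, lenscase from where it was at the start of the episode above 0.02 m).
It also fails if it takes over 72 s, if anything falls off the work surface, if the arm or the gripper's body presses on something with over 40 N, if the wrist force passes 120 N, or if a joint passes its speed limit or range.

## Robot

A 6-joint arm with a two-finger parallel gripper is mounted at the origin on the work surface. World frame = base frame: x ahead of the robot, y to its left, z up, the work surface at z = 0. Lengths are in m, angles in rad, forces in N, time in s.
With the tool pointing down it reaches from about 0.225 to 0.875 m from the base axis. Payload 3.4 kg.
Tool frame: the origin (TCP) lies midway between the tips of the shut fingers; the grasp point (between the pads) lies 19 mm behind it (manip.grasp_offset is the distance from the TCP to the grasp point, in m); x points along the fingers, y is the direction in which the jaws open and shut, and the axes are right-handed (so a half turn about x gives the same grasp; the last joint's range is limited). The gripper opens to 85 mm and grips with 20 to 120 N. Pads are 22 mm wide; open, the fingers measure 114 mm over their backs; the gripper's body (76 mm by 85 mm) begins 54 mm behind the grasp point. The pads swing forward as they close: fully open they stand 13 mm farther back than shut.
Start: joints at [-1.244, 0.276, 1.505, -0, 1.361, -0.121], TCP at [0.249, -0.518, 0.231] pointing down, gripper open.
Joint ranges: [-2.89, 2.89], [-0.75, 2.08], [0.22, 2.7], [-1.18, 4.32], [0.11, 2.71], [-2.7, 2.7]. Speed limits (rad/s): [2.57, 2.57, 3.14, 3.14, 3.14, 3.14].

## Interface

Orientations are given as a unit quaternion [w, x, y, z].
In Python, from rig import manip gives the robot as it stands.
- The arm moves only by the shell command python3 -m creep 'ROWS' [OPENING] [FORCE]. ROWS is a JSON object of lists of equal length, an entry for each row: "delta_pos": the shift along the tool's x, y, z in cm, a list of three; "dr": the turn, a rotation vector about the tool's x, y, z in rad, a list of three. In form: {"delta_pos": [[dx, dy, dz], ...], "dr": [[rx, ry, rz], ...]}. A call has 1 to 10 rows; each row is the pose to reach, as a shift and turn from the pose commanded when the call began, along the tool's axes at that moment; what a row does not reach only later rows make up. A row lasts 1/10 s, in which the tool goes at most 50 mm and 8.59 degrees, less where a joint would pass 70% of its speed; a pose out of reach is approached as far as the arm can. A call with a gripper value outside its range is refused whole. OPENING is the opening, from -1 (shut) to 1 (fully open), set as the call begins (- or left out, the last holds). The fingers move at their own pace and stop on an object; FORCE is the grip in N (left out, the last holds). Time passes only in rows, so rows that repeat a pose let the fingers close. It gives the time, the measured TCP pose, the force and the opening at its end, in the units of the state.
- manip.get_state(): the state, without advancing time (a new reading comes with each control period).
- manip.get_image(name): name is "side" or "top" or "wrist"; returns a dict with "pixels" (400x640x3 uint8, blue, green, red), "depth" (400x640 float32, m along the optical axis (not along the pixel's ray), 0 where there is no reading), "intrinsics" (3x3 intrinsics, pixels), "k1" (the pictures are not rectified: a ray, as slopes to the right and down, at radius r is drawn at 1 + k1 r^2 times it, then the intrinsics apply), "rvec" (rotation vector, rad) and "tvec" (3), from world to camera coordinates, as OpenCV has them. Camera axes: x right, y down, z forward; pixel columns grow to the right and rows downward; lengths in m; the calibration is good to about 2 mm. A picture is of the moment at which its call begins.
- manip.sign_off(): hands the job in, once; it reports no verdict.
The state is a dict: "clock": time; "qpos": joint angles; "qd": joint speeds; "effort": joint torques, N m; "position": TCP position; "ee_rot": TCP orientation; "contact_force": force on the tool from outside, world axes, zero at the start; "moment": the same for the moment, N m; "width": finger opening in m.
Only numpy, scipy, OpenCV 4.12 (cv2) and the standard library are available. Lean on these libraries where they do the work, as an engineer would, in place of code of your own. Each camera call takes 0.05 s, during which the arm holds its last target. There are 200 camera calls.

## Working session

There is one attempt and no reset: what is moved stays moved. The work goes in short steps, Python scripts to look and compute and a shell command to move; the robot and the scene stay as the last step left them, time stands still between calls to the robot, and variables do not carry over. Pictures are saved under pics/ and viewed, about 8 in all and at most 12, crops included, and the job is handed in when it is done.

```bash
ls; mkdir -p pics; cat > h.py <<'E'
import numpy as np, cv2
from rig import manip
from scipy.spatial.transform import Rotation as R
def cam(n):
    im=manip.get_image(n); return im
def cloud(im):
    K=np.array(im["intrinsics"]);d=im["depth"];k=im["k1"]
    v,u=np.mgrid[0:400,0:640].astype(float)
    p=np.stack([(u-K[0,2])/K[0,0],(v-K[1,2])/K[1,1]],-1)
    s=p.copy()
    for _ in range(8): s=p/(1+k*(s**2).sum(-1,keepdims=True))
    c=np.concatenate([s,np.ones((400,640,1))],-1)*d[...,None]
    Rm=cv2.Rodrigues(np.array(im["rvec"],float))[0]
    w=(c-np.array(im["tvec"],float).ravel())@Rm
    w[d==0]=np.nan
    return w
def toolmat():
    s=manip.get_state();q=s["ee_rot"];return np.array(s["position"]),R.from_quat([q[1],q[2],q[3],q[0]]).as_matrix()
E
python3 - <<'E'
from h import *
for n in("top","side"):
    im=cam(n);cv2.imwrite(f"pics/{n}0.png",im["pixels"]);np.save(f"{n}0.npy",cloud(im));
    Rm=cv2.Rodrigues(np.array(im["rvec"],float))[0];print(n,-Rm.T@np.array(im["tvec"]).ravel())
s=manip.get_state();print(s); print(toolmat()[1])
E
```

```text
pics
top [0.3264973  0.07101397 1.44154564]
side [0.52035807 0.80425815 1.01398496]
{'clock': 0.1, 'qpos': array([-1.24401100e+00,  2.76557590e-01,  1.50599998e+00,  4.05772033e-05,
        1.36072218e+00, -1.20968237e-01]), 'qd': array([ 0.00218605,  0.00017061, -0.00277406, -0.00157314, -0.00115679,
        0.00042311]), 'effort': array([ 1.18359676e-03, -4.17699194e+01, -2.46404868e+01, -7.53507175e-05,
        5.86877373e-03, -1.20440558e-05]), 'position': array([ 0.24881395, -0.51785658,  0.2305141 ]), 'ee_rot': array([-0.15638796, -0.68941339, -0.15757749,  0.68950803]), 'contact_force': array([-0.3263138 , -0.27404032, -0.52593335]), 'moment': array([ 0.00350152, -0.022424  , -0.06251768]), 'width': 0.08563007308954268}
[[-5.03972963e-04  4.32933565e-01 -9.01425690e-01]
 [ 1.61055197e-03 -9.01424284e-01 -4.32933790e-01]
 [-9.99998576e-01 -1.66997984e-03 -2.42968539e-04]]
```

View pics/top0.png

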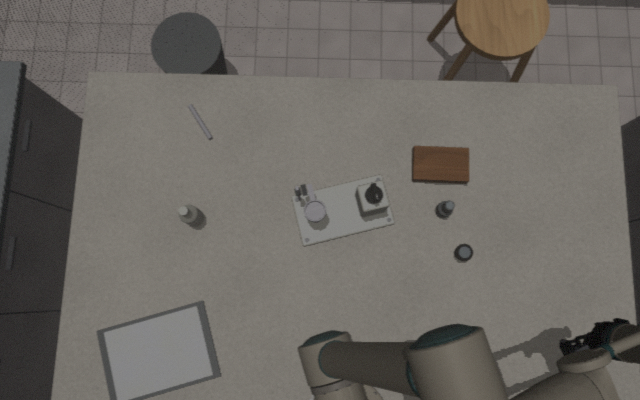

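View pics/side0.png

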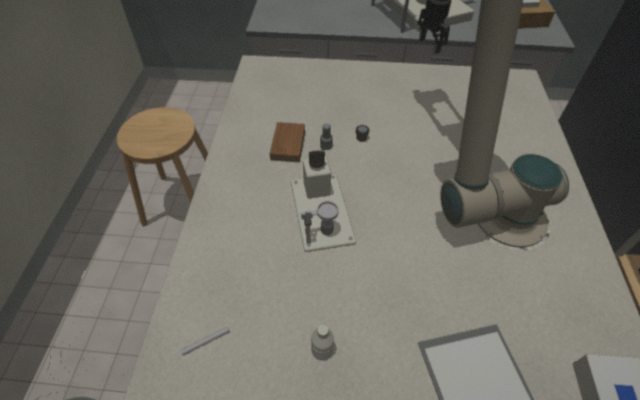

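The top view shows the dish at (316,212), knob (374,194), tabs near (301,193), the necked head at (446,209), eyepiece at (464,253) and case at (440,165). In the side view the head is at (326,137).

```bash
python3 - <<'E'
from h import *
w=np.load("top0.npy");s=np.load("side0.npy")
def reg(w,u0,u1,v0,v1,zlo,zhi,l):
    p=w[v0:v1,u0:u1].reshape(-1,3);p=p[(p[:,2]>zlo)&(p[:,2]<zhi)]
    if len(p): print(l,len(p),"med",np.median(p,0).round(4),"mid",((p.min(0)+p.max(0))/2).round(4),"ext",np.ptp(p,axis=0).round(4),"zmax",p[:,2].max().round(4))
reg(w,430,462,195,223,.08,.1,"headtop");reg(s,315,340,120,152,.08,.1,"headtop side");reg(w,430,462,195,223,.02,.1,"head all")
reg(w,450,478,240,266,.02,.06,"eyep")
reg(w,355,392,178,218,.1,.25,"knobtop");reg(w,355,392,178,218,.04,.25,"housing")
reg(w,302,332,198,226,.03,.3,"dish");reg(w,290,312,180,205,.03,.3,"tabs");
reg(s,298,345,195,240,.03,.3,"dish+tabs side");reg(s,300,332,145,195,.05,.3,"knob side")
np.set_printoptions(linewidth=250)
print((w[178:228,290:334:2,2]*1000).round()[::2])
print((w[178:212,354:394:2,2]*1000).round()[::2])
E
python3 - <<'E'
import cv2,numpy as np
a=cv2.imread("pics/top0.png")[170:260,285:475]
b=cv2.imread("pics/side0.png")[115:255,265:385]
a=cv2.resize(a,(760,360),interpolation=3);b=cv2.resize(b,(205,240),interpolation=3)
cv2.imwrite("pics/crop.png",a);
E
```

```text
headtop 85 med [ 0.5736 -0.261   0.0881] mid [ 0.5738 -0.2612  0.0879] ext [0.0255 0.0259 0.0146] zmax 0.0952
headtop side 56 med [ 0.5707 -0.255   0.0909] mid [ 0.5698 -0.2589  0.0878] ext [0.024  0.0284 0.0137] zmax 0.0946
head all 229 med [ 0.5689 -0.2549  0.0548] mid [ 0.5738 -0.2602  0.0595] ext [0.0415 0.0406 0.0714] zmax 0.0952
eyep 251 med [ 0.4525 -0.3104  0.0401] mid [ 0.4527 -0.3123  0.0366] ext [0.045  0.0495 0.0244] zmax 0.0488
knobtop 780 med [ 0.584  -0.0453  0.1197] mid [ 0.5895 -0.0485  0.1413] ext [0.0869 0.0865 0.0823] zmax 0.1825
housing 911 med [ 0.5804 -0.0441  0.1186] mid [ 0.5892 -0.0485  0.1115] ext [0.0877 0.0865 0.142 ] zmax 0.1825
dish 414 med [0.5484 0.1055 0.1047] mid [0.5499 0.1049 0.1078] ext [0.0643 0.0586 0.0244] zmax 0.12
tabs 215 med [0.5951 0.1328 0.1124] mid [0.5914 0.1365 0.0966] ext [0.0566 0.0464 0.1296] zmax 0.1614
dish+tabs side 752 med [0.5545 0.1152 0.1059] mid [0.5661 0.0752 0.0962] ext [0.1028 0.1708 0.1321] zmax 0.1622
knob side 964 med [ 0.5842 -0.0286  0.1189] mid [ 0.5858 -0.0461  0.1155] ext [0.0857 0.0868 0.1308] zmax 0.1809
[[ -3.
[... 3871 characters left out ...]
 121. 118. 136. 135. 136. 147. 173. 182. 174. 138. 118. 121. 116.  -6.  -2.   1.]
 [ 12.  33.  87. 116. 116. 121. 118. 138. 136. 135. 167. 169. 163. 135. 117. 117. 120.  -0.  -1.  -9.]
 [ 10.  25.  72. 117. 117. 116. 122. 119. 133. 137. 147. 143. 121. 116. 120. 119. 119. 116.   0.   1.]
 [ 10.  10.  65. 108. 116. 123. 117. 117. 121. 121. 117. 122. 113. 119. 116. 117. 115. 118.  -2.  -5.]
 [ 14.  14.  nan  92. 118. 116. 120. 119. 119. 121. 116. 118. 116. 116. 121. 118. 108.  14.  -0.  -1.]
 [  6.  13.  39.  83. 114. 117. 120. 117. 117. 118. 115. 112. 113. 116. 107.  94.  86.  11.  10.   3.]
 [ 10.   5.  21.  70. 115. 121. 123. 115. 116. 114. 105.  94.  89.  nan  68.  56.  12.  15.  10.   3.]]
```

View pics/crop.png

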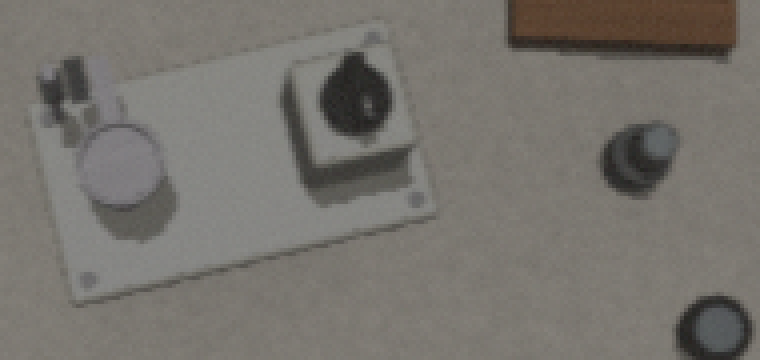

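The crop confirms the necked head at right, bar of the knob nearly along world x, and pointer/index tabs up-left of the dish.

```bash
python3 - <<'E'
from h import *
w=np.load("top0.npy")
def pts(u0,u1,v0,v1,zlo,zhi):
    p=w[v0:v1,u0:u1].reshape(-1,3);return p[(p[:,2]>zlo)&(p[:,2]<zhi)]
for l,a in dict(bar=(355,392,178,218,.155,.19),skirt=(355,392,178,218,.127,.19),hous=(352,395,178,218,.108,.126),head=(430,462,195,223,.083,.1),dish=(303,330,199,226,.09,.13),idx=(290,312,180,196,.108,.121)).items():
    p=pts(*a);r=cv2.minAreaRect((p[:,:2]*1000).astype(np.float32));print(l,len(p),np.array(r[0]).round(1),np.array(r[1]).round(1),r[2],"z",np.median(p[:,2]).round(4),"mean",p.mean(0).round(4))
# yaw of the stand plate
p=pts(285,400,170,250,.006,.02);r=cv2.minAreaRect((p[:,:2]*1000).astype(np.float32));print("plate",r)
P,T=toolmat();t=np.array([.572,-.260,.050]);print("to head (above 10cm), tool cm",((t+[0,0,.08]-P)@T*100).round(1))
E
```

```text
bar 117 [588.7 -49.5] [44.8 14.9] 15.048492431640625 z 0.1734 mean [ 0.5877 -0.0486  0.1725]
skirt 267 [588.7 -50.2] [45.2 45. ] 2.481539249420166 z 0.1428 mean [ 0.5875 -0.0475  0.1526]
hous 490 [589.6 -48.8] [74.6 74.4] 14.843942642211914 z 0.1177 mean [ 0.5851 -0.0469  0.1176]
head 81 [ 573.6 -261.3] [25. 26.] 1.2266738414764404 z 0.0886 mean [ 0.5734 -0.2613  0.0882]
dish 408 [546.8 105.1] [58.9 58.3] 51.727237701416016 z 0.1047 mean [0.5478 0.1052 0.1061]
idx 87 [601.1 137.1] [30.2 45.2] 1.6631258726119995 z 0.1151 mean [0.5989 0.1391 0.115 ]
plate ((575.9926147460938, 28.918319702148438), (324.3082580566406, 228.11802673339844), 88.94013214111328)
to head (above 10cm), tool cm [ 10.1  -9.2 -40.3]
```

Knob–dish distance comes out as 159.6 mm (160 given) and sizes fit. I'm moving above the head.

```bash
python3 -m creep '{"delta_pos":[[5,-9.2,-40.3],[5,-9.2,-40.3],[5,-9.2,-40.3],[5,-9.2,-40.3],[5,-9.2,-40.3],[5,-9.2,-40.3],[5,-9.2,-40.3],[5,-9.2,-40.3],[5,-9.2,-40.3],[5,-9.2,-40.3]],"dr":[[0,0,0],[0,0,0],[0,0,0],[0,0,0],[0,0,0],[0,0,0],[0,0,0],[0,0,0],[0,0,0],[0,0,0]]}' 1 30
python3 -m creep '{"delta_pos":[[0,0,0],[0,0,0],[0,0,0]],"dr":[[0,0,0],[0,0,0],[0,0,0]]}'
python3 - <<'E'
from h import *
im=cam("wrist");cv2.imwrite("pics/w1.png",im["pixels"]);w=cloud(im);np.save("w1.npy",w)
P,T=toolmat();print(P,T.round(3).tolist(),manip.get_state()["qpos"].round(3))
p=w.reshape(-1,3)
c=np.array([.572,-.26]);d=np.hypot(*(p[:,:2]-c).T)
for lo,hi in((.082,.096),(.028,.045)):
    q=p[(p[:,2]>lo)&(p[:,2]<hi)&(d<.035)]
    print(lo,len(q),q.mean(0).round(4) if len(q) else 0,cv2.minEnclosingCircle((q[:,:2]*1000).astype(np.float32)) if len(q) else 0)
c,_=np.array([.572,-.26]),0
t=np.array([.572,-.260,.051]);print(((t-P)@T*100).round(2))
E
```

```text
clock: 1.1
position: [0.5737, -0.2588, 0.1801]
ee_rot: [-0.158, -0.689, -0.159, 0.69]
contact_force: [-1.1, 0.1, 0.4]
width: 0.0857
clock: 1.4
position: [0.5713, -0.2622, 0.1817]
ee_rot: [-0.156, -0.69, -0.156, 0.69]
contact_force: [-0.1, -1.3, 0.4]
width: 0.0854
[ 0.57144058 -0.26215766  0.18168896] [[0.0, 0.431, -0.902], [-0.001, -0.902, -0.431], [-1.0, 0.001, 0.0]] [-0.541  0.385  1.465 -0.     1.291  0.585]
0.082 1174 [ 0.5747 -0.2605  0.0902] ((573.3372192382812, -260.98443603515625), 14.07862663269043)
0.028 726 [ 0.5828 -0.2563  0.0416] ((573.7193603515625, -260.8611755371094), 21.8714599609375)
[13.07 -0.18 -0.14]
```

View pics/w1.png

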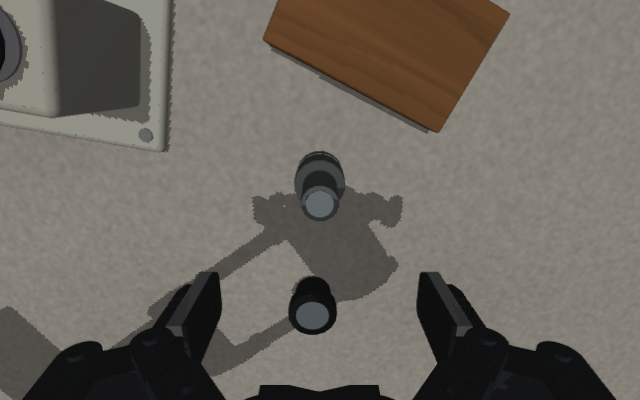

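The wrist view shows the head at (320,190) centred between the fingers. The fitted radii (14.1 and 21.9 mm) match it, with the axis at (0.5735, -0.261). Descending and gripping now.

```bash
python3 -m creep '{"delta_pos":[[4,0,-0.25],[8,0,-0.25],[11,0,-0.25],[13,0,-0.25],[13,0,-0.25],[13,0,-0.25],[13,0,-0.25]],"dr":[[0,0,0],[0,0,0],[0,0,0],[0,0,0],[0,0,0],[0,0,0],[0,0,0]]}'
python3 -m creep '{"delta_pos":[[0,0,0],[0,0,0],[0,0,0],[0,0,0],[0,0,0],[0,0,0],[0,0,0],[0,0,0],[0,0,0],[0,0,0]],"dr":[[0,0,0],[0,0,0],[0,0,0],[0,0,0],[0,0,0],[0,0,0],[0,0,0],[0,0,0],[0,0,0],[0,0,0]]}' -1 30
python3 -m creep '{"delta_pos":[[-3,0,0],[-8,0,0],[-13,0,0],[-16,0,0],[-16,0,0],[-16,0,0],[-16,0,0],[-16,0,0]],"dr":[[0,0,0],[0,0,0],[0,0,0],[0,0,0],[0,0,0],[0,0,0],[0,0,0],[0,0,0]]}'
python3 - <<'E'
from h import *
P,T=toolmat();print(P);f=[]
t=np.array([.547,.105,P[2]]);print(((t-P)@T*100).round(2),manip.get_state()["contact_force"],manip.get_state()["qpos"].round(2))
E
```

```text
clock: 2.15
position: [0.5756, -0.2609, 0.0531]
ee_rot: [0.158, 0.69, 0.156, -0.689]
contact_force: [-0.0, 0.6, -0.2]
width: 0.0855
clock: 3.15
position: [0.5749, -0.2599, 0.0517]
ee_rot: [0.157, 0.69, 0.157, -0.689]
contact_force: [-0.5, 0.9, 4.8]
width: 0.0269
clock: 3.95
position: [0.5734, -0.2592, 0.2084]
ee_rot: [-0.156, -0.688, -0.158, 0.691]
contact_force: [-0.1, 0.9, -1.7]
width: 0.027
[ 0.5734102  -0.25919617  0.20843245]
[  0.1  -33.97 -13.39] [-0.14788088  0.93038458 -1.66278216] [-0.53  0.37  1.42 -0.    1.36  0.59]
```

Gripped (27 mm). I'll lift a further 6 cm to clear the knob, then go over the dish.

```bash
python3 -m creep '{"delta_pos":[[-4,0,0],[-6,-3,-1],[-6,-7,-3],[-6,-12,-5],[-6,-17,-7],[-6,-22,-9],[-6,-27,-11],[-6,-31,-12.4],[-6,-33.5,-13.2],[-6,-34,-13.4]],"dr":[[0,0,0],[0,0,0],[0,0,0],[0,0,0],[0,0,0],[0,0,0],[0,0,0],[0,0,0],[0,0,0],[0,0,0]]}'
python3 -m creep '{"delta_pos":[[0,0,0],[0,0,0],[0,0,0],[0,0,0],[0,0,0],[0,0,0]],"dr":[[0,0,0],[0,0,0],[0,0,0],[0,0,0],[0,0,0],[0,0,0]]}'
python3 - <<'E'
from h import *
P,T=toolmat();print(P,manip.get_state()["contact_force"],manip.get_state()["qpos"].round(2))
im=cam("wrist");cv2.imwrite("pics/w2.png",im["pixels"]);np.save("w2.npy",cloud(im))
im=cam("side");cv2.imwrite("pics/s2.png",cv2.resize(im["pixels"][100:260,240:440],(800,640//1)[:2] if 0 else (750,600)));np.save("s2.npy",cloud(im))
f=[]
for i in range(6): cam("top");s=manip.get_state();f.append(np.r_[s["contact_force"],s["position"]])
print(np.mean(f,0).round(4))
E
```

```text
clock: 4.95
position: [0.5466, 0.1088, 0.2697]
ee_rot: [-0.158, -0.688, -0.16, 0.69]
contact_force: [0.5, -0.2, -3.3]
width: 0.0273
clock: 5.55
position: [0.5483, 0.104, 0.2713]
ee_rot: [0.157, 0.69, 0.157, -0.69]
contact_force: [0.3, -0.5, -2.4]
width: 0.0274
[0.5483379  0.10404647 0.2713111 ] [ 0.33464765 -0.46463638 -2.44917379] [ 0.06  0.23  1.47 -0.    1.44  1.19]
[ 0.0758  0.4265 -2.4155  0.5482  0.1046  0.2713]
```

View pics/w2.png

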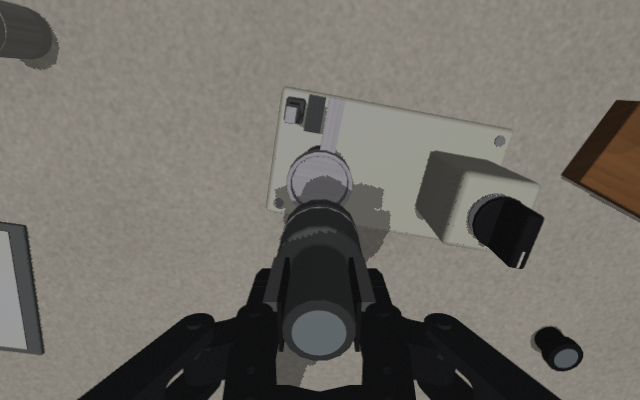

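The wrist view shows the head hanging upright in the jaws (top at 318,332) with the dish at (320,180) below it. I'll measure both in this one frame.

```bash
python3 - <<'E'
from h import *
w=np.load("w2.npy");p=w.reshape(-1,3)
def fitc(q):
    A=np.c_[2*q[:,:2],np.ones(len(q))];s=np.linalg.lstsq(A,(q[:,:2]**2).sum(1),rcond=None)[0];return s[:2].round(4),np.sqrt(s[2]+s[0]**2+s[1]**2).round(4)
c=np.array([.547,.105])
r=w[145:215,280:360].reshape(-1,3);r=r[(r[:,2]>.085)&(r[:,2]<.13)];d=np.hypot(*(r[:,:2]-c).T);print("h floor",np.median(r[d<.022,2]),"rim z",np.percentile(r[:,2],97))
rim=r[(r[:,2]>.1105)&(d<.036)];print("rim",len(rim),cv2.minEnclosingCircle((rim[:,:2]*1000).astype(np.float32)),fitc(rim))
h=w[308:358,290:350].reshape(-1,3);zt=np.nanmedian(h[:,2]);q=h[abs(h[:,2]-zt)<.004];print("head top z",zt,len(q),cv2.minEnclosingCircle((q[:,:2]*1000).astype(np.float32)),q.mean(0))
# neck/body axis: slices
g=w[200:300,275:370].reshape(-1,3)
for lo in np.arange(.18,.31,.012):
    s=g[(g[:,2]>lo)&(g[:,2]<lo+.012)&(np.hypot(*(g[:,:2]-c).T)<.03)]
    if len(s)>30: print(lo.round(3),len(s),"fit",*fitc(s),"x",s[:,0].min().round(4),s[:,0].max().round(4),"y",s[:,1].min().round(4),s[:,1].max().round(4))
for n,a in dict(ptr=(326,340,98,146),idx=(309,322,98,128),kn=(505,540,205,262)).items():
    s=w[a[2]:a[3],a[0]:a[1]].reshape(-1,3);print(n,np.nanmedian(s,0).round(4))
s=np.load("s2.npy");q=s.reshape(-1,3);q=q[(q[:,2]>.2)&(q[:,2]<.34)&(np.hypot(*(q[:,:2]-c).T)<.04)]
print("side low z",np.percentile(q[:,2],[0,1,3]) if len(q) else 0)
E
```

```text
h floor 0.10526834444114748 rim z 0.11590985049335067
rim 713 ((546.5698852539062, 103.57566833496094), 29.84718132019043) (array([0.5469, 0.1038]), np.float64(0.0276))
head top z 0.3104078362031795 2870 ((546.3280639648438, 103.57196044921875), 14.066213607788086) [0.54674058 0.10349004 0.31042306]
0.216 211 fit [0.5467 0.1033] 0.0216 x 0.5459 0.5689 y 0.0875 0.1251
0.228 508 fit [0.5466 0.1033] 0.0219 x 0.5409 0.5691 y 0.0855 0.1255
0.24 583 fit [0.5466 0.1034] 0.0217 x 0.5411 0.5686 y 0.0864 0.1253
0.252 1458 fit [0.5487 0.1044] 0.0187 x 0.5401 0.5687 y 0.0863 0.1253
0.264 1309 fit [0.5491 0.1048] 0.0131 x 0.5412 0.5671 y 0.0893 0.1266
0.276 1291 fit [0.5514 0.1051] 0.0134 x 0.5426 0.5668 y 0.0872 0.1266
0.288 1522 fit [0.5515 0.1047] 0.013 x 0.543 0.5668 y 0.0906 0.1256
0.3 987 fit [0.547  0.1019] 0.016 x 0.5471 0.5662 y 0.0916 0.124
ptr [0.6001 0.1161 0.1052]
idx [0.6015 0.1335 0.1181]
kn [ 0.5927 -0.0462  0.1709]
side low z [0.21991907 0.22256473 0.22536705]
```

View pics/s2.png

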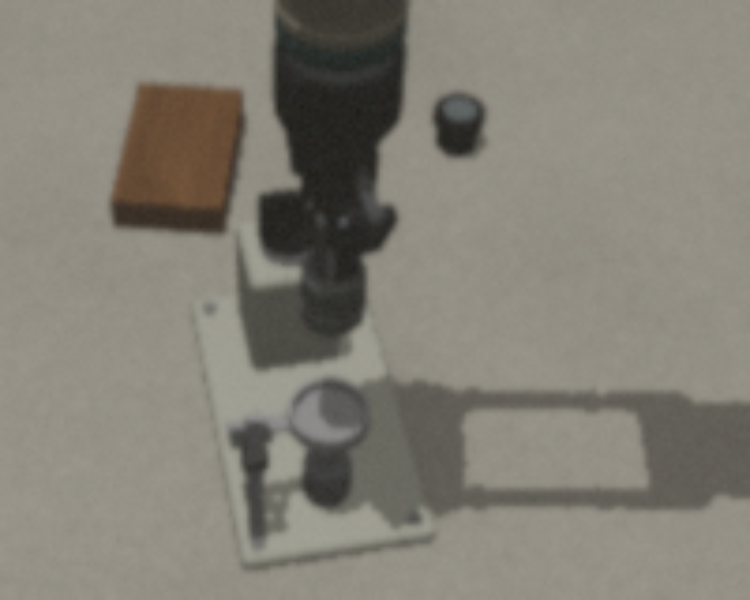

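Head axis is (0.5465, 0.1035) and dish axis (0.5467, 0.1036), so no lateral shift is needed. The underside is 115 mm above the dish floor. Lowering.

```bash
python3 -m creep '{"delta_pos":[[2,0,0],[4.5,0,0],[7,0,0],[9,0,0],[10,0,0],[10.4,0,0],[10.8,0,0],[11.1,0,0],[11.4,0,0],[11.6,0,0]],"dr":[[0,0,0],[0,0,0],[0,0,0],[0,0,0],[0,0,0],[0,0,0],[0,0,0],[0,0,0],[0,0,0],[0,0,0]]}'
python3 -m creep '{"delta_pos":[[0.2,0,0],[0.4,0,0],[0.6,0,0],[0.8,0,0],[1,0,0],[1.2,0,0],[1.4,0,0],[1.6,0,0],[1.6,0,0],[1.6,0,0]],"dr":[[0,0,0],[0,0,0],[0,0,0],[0,0,0],[0,0,0],[0,0,0],[0,0,0],[0,0,0],[0,0,0],[0,0,0]]}'
cat > fr.py <<'E'
from h import *
f=[]
for i in range(8): cam("wrist");s=manip.get_state();f.append(np.r_[s["contact_force"],s["moment"],s["position"]])
print(np.mean(f,0).round(4),np.std(f,0)[:3].round(2),s["clock"],s["width"])
E
python3 fr.py
```

```text
clock: 6.95
position: [0.5485, 0.1047, 0.1556]
ee_rot: [0.157, 0.69, 0.157, -0.689]
contact_force: [-0.1, 0.6, -2.2]
width: 0.0272
clock: 7.95
position: [0.5483, 0.1047, 0.1393]
ee_rot: [0.157, 0.69, 0.157, -0.689]
contact_force: [0.9, 0.9, -0.4]
width: 0.0269
[ 0.3323  0.0284 -0.1064  0.0505 -0.1182 -0.015   0.5483  0.1047  0.1394] [0.47 0.48 0.55] 8.35 0.027064995718075174
```

```bash
python3 -m creep '{"delta_pos":[[0.2,0,0],[0.4,0,0],[0.4,0,0],[0.4,0,0],[0.4,0,0]],"dr":[[0,0,0],[0,0,0],[0,0,0],[0,0,0],[0,0,0]]}'
python3 fr.py
python3 -m creep '{"delta_pos":[[0,0,0],[0,0,0],[0,0,0],[0,0,0],[0,0,0],[0,0,0],[0,0,0],[0,0,0]],"dr":[[0,0,0],[0,0,0],[0,0,0],[0,0,0],[0,0,0],[0,0,0],[0,0,0],[0,0,0]]}' 0.1 
python3 -m creep '{"delta_pos":[[-1,0,0],[-3,0,0],[-6,0,0],[-10,0,0],[-14,0,0],[-16,0,0],[-16,0,0],[-16,0,0]],"dr":[[0,0,0],[0,0,0],[0,0,0],[0,0,0],[0,0,0],[0,0,0],[0,0,0],[0,0,0]]}'
cat > lev.py <<'E'
from h import *
import sys
im=cam("wrist");cv2.imwrite(f"pics/{sys.argv[1]}.png",im["pixels"]);np.save("l.npy",cloud(im))
P,T=toolmat();w=np.load("l.npy").reshape(-1,3)
ux=np.array([.966,.262]);uy=np.array([-.262,.966]);c=np.array([.5467,.1036])
a=(w[:,:2]-c)@ux;b=(w[:,:2]-c)@uy
z=w[:,2];ok=(z>.06)&(z<.14)
pt=ok&(a>.045)&(a<.064)&(abs(b)<.005);ix=ok&(a>.045)&(a<.07)&(abs(b-.017)<.005)
print("ptr",pt.sum(),np.median(z[pt]),"idx",ix.sum(),np.median(z[ix]))
ht=(z>.14)&(z<.26)&(np.hypot(a,b)<.03)
if ht.sum()>50: q=w[ht];q=q[q[:,2]>np.percentile(q[:,2],95)-.008];print("head top",np.median(q[:,2]),cv2.minEnclosingCircle((q[:,:2]*1000).astype(np.float32)))
kn=(z>.155)&(z<.195)&(np.hypot(w[:,0]-.589,w[:,1]+.049)<.04)
if kn.sum()>30:
    q=w[kn];r=cv2.minAreaRect((q[:,:2]*1000).astype(np.float32));print("bar",r,np.median(q[:,2]))
print(P,manip.get_state()["qpos"].round(3),manip.get_state()["clock"])
E
python3 lev.py w3
```

```text
clock: 8.85
position: [0.5483, 0.1046, 0.1353]
ee_rot: [0.157, 0.69, 0.157, -0.689]
contact_force: [0.6, -0.2, -0.6]
width: 0.0273
[ 0.7253 -0.0377  0.3154  0.0471 -0.1282 -0.0251  0.5483  0.1046  0.1353] [0.37 0.63 0.47] 9.25 0.026729001633950717
clock: 10.05
position: [0.5482, 0.1046, 0.1353]
ee_rot: [0.157, 0.689, 0.157, -0.689]
contact_force: [-0.9, -0.5, 0.1]
width: 0.047
clock: 10.85
position: [0.548, 0.1047, 0.2956]
ee_rot: [0.157, 0.69, 0.157, -0.689]
contact_force: [0.5, 0.4, -1.8]
width: 0.0471
ptr 194 0.08384614219390493 idx 315 0.11813442966305801
head top 0.17410896657974162 ((546.9534301757812, 104.26657104492188), 14.02781867980957)
bar ((589.14208984375, -50.317535400390625), (45.95659255981445, 14.842351913452148), 15.692046165466309) 0.17436568534144226
[0.54750903 0.10461533 0.29444809] [ 0.064  0.222  1.425 -0.     1.497  1.187] 10.9
```

View pics/w3.png

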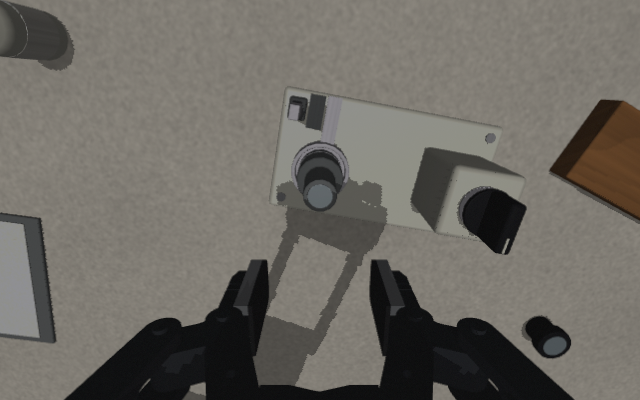

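The head stands in the dish (top 0.174, sag about 21 mm) and the pointer is about 34 mm below the index, so about 3.1 rad is needed. The bar is at (0.589, -0.050), 15.5°. I'll wind the wrist back 2.96 rad (q6 ≈ -1.9) so that one grip can cover the turn.

```bash
python3 -m creep '{"delta_pos":[[0,3,0.6],[0,7,1.3],[0,11,2],[1,14,2.6],[2,15.7,3],[2,15.7,3],[2,15.7,3],[2,15.7,3],[2,15.7,3],[2,15.7,3]],"dr":[[-0.14,0,0],[-0.28,0,0],[-0.42,0,0],[-0.56,0,0],[-0.7,0,0],[-0.84,0,0],[-0.98,0,0],[-1.12,0,0],[-1.26,0,0],[-1.4,0,0]]}'
python3 -m creep '{"delta_pos":[[0.5,0,0],[1,0,0],[1.5,0,0],[2,0,0],[2,0,0],[2,0,0],[2,0,0],[2,0,0],[2,0,0],[2,0,0]],"dr":[[-0.14,0,0],[-0.28,0,0],[-0.42,0,0],[-0.56,0,0],[-0.7,0,0],[-0.84,0,0],[-0.98,0,0],[-1.12,0,0],[-1.26,0,0],[-1.4,0,0]]}'
python3 -m creep '{"delta_pos":[[0,0,0],[0,0,0],[0,0,0],[0,0,0],[0,0,0]],"dr":[[-0.14,0,0],[-0.16,0,0],[-0.16,0,0],[-0.16,0,0],[-0.16,0,0]]}'
python3 lev.py w4
python3 - <<'E'
from h import *
P,T=toolmat();print(T.round(3).tolist(),P);t=np.array([.589,-.050,.141]);print(((t-P)@T*100).round(2),"yaw of tool y",np.degrees(np.arctan2(T[1,1],T[0,1])))
E
python3 fr.py
```

```text
clock: 11.9
position: [0.5881, -0.0497, 0.273]
ee_rot: [0.564, 0.424, 0.567, -0.425]
contact_force: [-0.1, -0.2, -0.7]
width: 0.0471
clock: 12.9
position: [0.5881, -0.0496, 0.2531]
ee_rot: [0.705, -0.039, 0.707, 0.04]
contact_force: [0.1, -0.0, 0.5]
width: 0.0472
clock: 13.4
position: [0.589, -0.0498, 0.255]
ee_rot: [0.701, -0.093, 0.701, 0.093]
contact_force: [0.2, 0.6, 0.3]
width: 0.0471
ptr 176 0.08405738882717025 idx 272 0.11822148885241485
head top 0.17406614789683547 ((546.0888061523438, 103.32659912109375), 14.50601577758789)
bar ((587.63720703125, -51.43512725830078), (45.24597930908203, 13.98973560333252), 15.30419635772705) 0.17593680881010754
[ 0.58909799 -0.04983992  0.2551071 ] [-0.202  0.289  1.428 -0.     1.426 -2.038] 13.45
[[-0.0, -0.262, 0.965], [-0.0, 0.965, 0.262], [-1.0, 0.0, -0.0]] [ 0.58909799 -0.04983992  0.2551071 ]
[ 1.141e+01 -1.000e-02 -1.000e-02] yaw of tool y 105.19897800907948
[-0.0043  0.0118  0.1381 -0.0033 -0.0036 -0.0062  0.5892 -0.0498  0.2553] [0.44 0.59 0.54] 13.85 0.047186591073735636
```

```bash
python3 -m creep '{"delta_pos":[[3,0,0],[6,0,-0.05],[9,0,-0.05],[10.5,0,-0.05],[11.2,0,-0.05],[11.2,0,-0.05],[11.2,0,-0.05]],"dr":[[0,0,0],[0,0,0],[0,0,0],[0,0,0],[0,0,0],[0,0,0],[0,0,0]]}'
python3 fr.py
python3 -m creep '{"delta_pos":[[0,0,0],[0,0,0],[0,0,0],[0,0,0],[0,0,0],[0,0,0],[0,0,0],[0,0,0],[0,0,0],[0,0,0]],"dr":[[0,0,0],[0,0,0],[0,0,0],[0,0,0],[0,0,0],[0,0,0],[0,0,0],[0,0,0],[0,0,0],[0,0,0]]}' -1 24
python3 fr.py
```

```text
clock: 14.55
position: [0.5895, -0.0501, 0.1442]
ee_rot: [0.701, -0.094, 0.7, 0.094]
contact_force: [0.2, 0.2, 0.5]
width: 0.047
[ 0.0045 -0.3252  0.2215 -0.0051 -0.0029 -0.0108  0.5893 -0.0501  0.1442] [0.37 0.47 0.47] 14.95 0.047072741499687945
clock: 15.95
position: [0.589, -0.0512, 0.1435]
ee_rot: [0.701, -0.095, 0.701, 0.093]
contact_force: [1.4, -5.4, 0.3]
width: 0.0135
[ 0.2586 -5.1649  1.0419 -0.7769 -0.0468  0.037   0.589  -0.0512  0.1435] [0.51 0.56 0.61] 16.35 0.013290773052510977
```

```bash
python3 -m creep '{"delta_pos":[[0.1,-0.12,0],[0.2,-0.12,0],[0.3,-0.12,0],[0.3,-0.12,0],[0.3,-0.12,0]],"dr":[[0,0,0],[0,0,0],[0,0,0],[0,0,0],[0,0,0]]}'
python3 fr.py
```

```text
clock: 16.85
position: [0.5891, -0.0512, 0.142]
ee_rot: [0.701, -0.094, 0.7, 0.094]
contact_force: [-1.9, -3.3, 8.7]
width: 0.0138
[-2.3174 -2.5142  8.8973 -0.382   0.426   0.0305  0.5891 -0.0513  0.142 ] [0.54 0.42 0.71] 17.25 0.013380810083573913
```

```bash
python3 -m creep '{"delta_pos":[[0.1,-0.06,0],[0.2,-0.06,0],[0.3,-0.06,0],[0.3,-0.06,0]],"dr":[[0,0,0],[0,0,0],[0,0,0],[0,0,0]]}'
python3 fr.py
```

```text
clock: 17.65
position: [0.5891, -0.0513, 0.1393]
ee_rot: [0.701, -0.094, 0.7, 0.094]
contact_force: [-3.3, -1.5, 11.2]
width: 0.0138
[-3.2288 -1.3573 11.3162 -0.1674  0.5413  0.0292  0.5891 -0.0513  0.1394] [0.6  0.69 0.54] 18.05 0.013840056005842842
```

```bash
python3 -m creep '{"delta_pos":[[0.08,-0.02,-0.03],[0.17,-0.02,-0.05],[0.17,-0.02,-0.05]],"dr":[[0,0,0],[0,0,0],[0,0,0]]}'
python3 fr.py
python3 -m creep '{"delta_pos":[[0,0,0],[0,0,0],[0,0,0],[0,0,0],[0,0,0]],"dr":[[0.1,0,0],[0.2,0,0],[0.3,0,0],[0.3,0,0],[0.3,0,0]]}'
python3 fr.py;python3 lev.py w5
```

```text
clock: 18.35
position: [0.5891, -0.0513, 0.138]
ee_rot: [0.702, -0.094, 0.7, 0.094]
contact_force: [-2.3, -0.8, 11.9]
width: 0.0136
[-2.6096 -0.5229 12.2765 -0.028   0.517   0.0437  0.5891 -0.0513  0.1381] [0.43 0.3  0.59] 18.75 0.013506739447666116
clock: 19.25
position: [0.5891, -0.0513, 0.1381]
ee_rot: [0.708, 0.012, 0.706, -0.012]
contact_force: [-1.5, 0.4, 12.8]
width: 0.0134
[-2.6496 -0.6116 12.3866 -0.0255  0.5052 -0.0385  0.5891 -0.0513  0.1381] [0.44 0.36 0.46] 19.65 0.013270327116157993
ptr 447 0.08731679349512574 idx 0 nan
bar ((587.63525390625, -49.45012664794922), (46.262672424316406, 78.64726257324219), 1.5990389585494995) 0.18256168392554228
[ 0.58912729 -0.05128361  0.13808846] [-0.205  0.364  1.616  0.002  1.16  -1.743] 19.7
  return _methods._mean(a, axis=axis, dtype=dtype,
  ret = ret.dtype.type(ret / rcount)
```

View pics/w5.png

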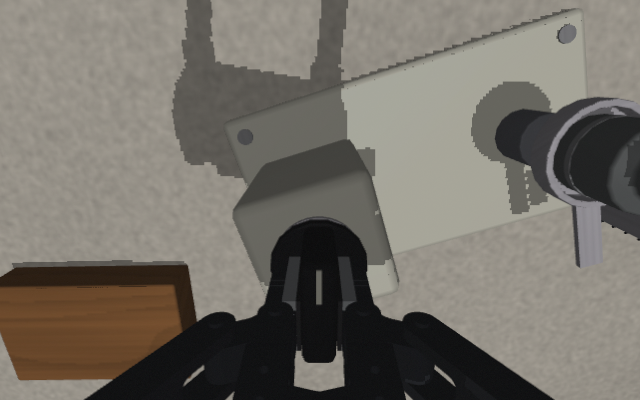

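The grip is square on the bar, and 0.3 rad raised the pointer 3.3 mm, as expected. Turning on.

```bash
python3 -m creep '{"delta_pos":[[0,0,0],[0,0,0],[0,0,0],[0,0,0],[0,0,0],[0,0,0],[0,0,0],[0,0,0],[0,0,0],[0,0,0]],"dr":[[0.12,0,0],[0.24,0,0],[0.36,0,0],[0.48,0,0],[0.6,0,0],[0.72,0,0],[0.84,0,0],[0.96,0,0],[1.08,0,0],[1.2,0,0]]}'
python3 fr.py
cat > lv2.py <<'E'
from h import *
ux=np.array([.966,.262]);uy=np.array([-.262,.966]);c=np.array([.5467,.1036])
for n in("side","top","wrist"):
    Z=[[],[],[]]
    for i in range(2):
        w=cloud(cam(n)).reshape(-1,3);a=(w[:,:2]-c)@ux;b=(w[:,:2]-c)@uy;z=w[:,2];ok=(z>.075)&(z<.14)
        Z[0].append(z[ok&(a>.042)&(a<.065)&(abs(b)<.005)]);Z[1].append(z[ok&(a>.048)&(a<.066)&(abs(b-.017)<.005)]);Z[2].append(z[(z>.16)&(z<.23)&(np.hypot(a,b)<.012)])
    print(n,*[(len(q),np.median(q).round(4) if len(q) else None) for q in map(np.concatenate,Z)])
s=manip.get_state();print(s["clock"],s["qpos"].round(3))
E
python3 lv2.py
```

```text
clock: 20.7
position: [0.5893, -0.0513, 0.1381]
ee_rot: [0.576, 0.411, 0.575, -0.41]
contact_force: [-2.2, 0.1, 13.3]
width: 0.0133
[-2.845  -0.2731 12.2472 -0.0593  0.4206 -0.0189  0.5893 -0.0513  0.1381] [0.38 0.74 0.32] 21.1 0.013654947809114722
side (1, np.float64(0.1045)) (11, np.float64(0.1171)) (119, np.float64(0.1906))
top (65, np.float64(0.0989)) (51, np.float64(0.1175)) (153, np.float64(0.1886))
wrist (0, None) (0, None) (0, None)
21.4 [-0.205  0.364  1.616  0.002  1.16  -0.543]
```

```bash
python3 -m creep '{"delta_pos":[[0,0,0],[0,0,0],[0,0,0],[0,0,0],[0,0,0],[0,0,0],[0,0,0],[0,0,0],[0,0,0],[0,0,0]],"dr":[[0.12,0,0],[0.24,0,0],[0.36,0,0],[0.48,0,0],[0.6,0,0],[0.72,0,0],[0.84,0,0],[0.96,0,0],[1.08,0,0],[1.2,0,0]]}'
python3 fr.py; python3 lv2.py
```

```text
clock: 22.4
position: [0.5894, -0.0515, 0.1382]
ee_rot: [0.244, 0.665, 0.243, -0.663]
contact_force: [-2.1, 0.2, 12.2]
width: 0.0133
[-2.6205 -0.3936 12.1553 -0.1745  0.4476 -0.029   0.5894 -0.0514  0.1382] [0.46 0.5  0.37] 22.8 0.013544640965650674
side (18, np.float64(0.1139)) (11, np.float64(0.1185)) (128, np.float64(0.2035))
top (62, np.float64(0.1122)) (48, np.float64(0.1164)) (160, np.float64(0.2019))
wrist (1524, np.float64(0.1137)) (0, None) (0, None)
23.1 [-2.050e-01  3.640e-01  1.615e+00  1.000e-03  1.160e+00  6.570e-01]
```

```bash
python3 -m creep '{"delta_pos":[[0,0,0],[0,0,0],[0,0,0],[0,0,0],[0,0,0],[0,0,0]],"dr":[[0.09,0,0],[0.18,0,0],[0.27,0,0],[0.37,0,0],[0.37,0,0],[0.37,0,0]]}'
python3 lv2.py
python3 - <<'E'
from h import *
im=cam("wrist");cv2.imwrite("pics/w6.png",im["pixels"])
im=cam("side");cv2.imwrite("pics/s6.png",cv2.resize(im["pixels"][170:250,280:380],(750,600),interpolation=3))
E
```

```text
clock: 23.7
position: [0.5893, -0.0515, 0.1382]
ee_rot: [0.119, 0.698, 0.119, -0.696]
contact_force: [-2.6, -0.9, 12.8]
width: 0.0138
side (26, np.float64(0.1175)) (9, np.float64(0.118)) (123, np.float64(0.2078))
top (61, np.float64(0.1165)) (48, np.float64(0.1159)) (164, np.float64(0.2059))
wrist (12, np.float64(0.1171)) (0, None) (0, None)
24.0 [-2.050e-01  3.640e-01  1.615e+00  1.000e-03  1.160e+00  1.027e+00]
```

View pics/w6.png

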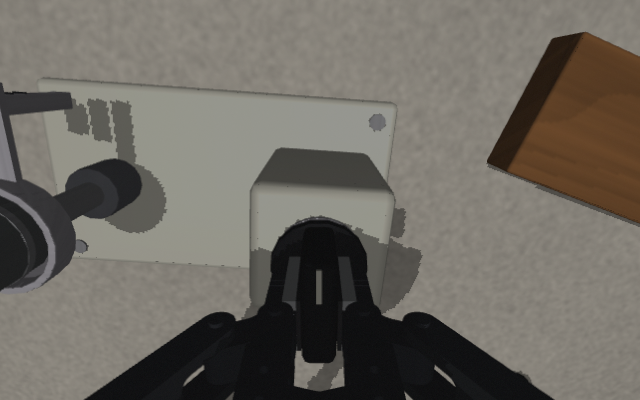

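Pointer and index agree within about 1 mm (wrist picture: bar still square in the jaws). I'll let the knob rise, then open and retreat.

```bash
python3 -m creep '{"delta_pos":[[-0.15,0,0],[-0.3,0,0],[-0.45,0,0],[-0.6,0,0],[-0.72,0,0],[-0.72,0,0],[-0.72,0,0]],"dr":[[0,0,0],[0,0,0],[0,0,0],[0,0,0],[0,0,0],[0,0,0],[0,0,0]]}'
python3 -m creep '{"delta_pos":[[0,0,0],[0,0,0],[0,0,0],[0,0,0],[0,0,0],[0,0,0],[0,0,0]],"dr":[[0,0,0],[0,0,0],[0,0,0],[0,0,0],[0,0,0],[0,0,0],[0,0,0]]}' 0.1
python3 -m creep '{"delta_pos":[[-1,0,0],[-3,0,0],[-6,0,0],[-9,0,0],[-11,0,0],[-11,0,0],[-11,0,0],[-11,0,0],[-11,0,0]],"dr":[[0,0,0],[0,0,0],[0,0,0],[0,0,0],[0,0,0],[0,0,0],[0,0,0],[0,0,0],[0,0,0]]}'
python3 lv2.py; python3 lev.py w7
```

```text
clock: 24.8
position: [0.5893, -0.0515, 0.1426]
ee_rot: [0.119, 0.697, 0.119, -0.697]
contact_force: [3.2, 0.7, 0.6]
width: 0.0136
clock: 25.5
position: [0.5887, -0.0521, 0.1428]
ee_rot: [-0.119, -0.697, -0.119, 0.697]
contact_force: [-0.3, 0.3, 0.0]
width: 0.0473
clock: 26.4
position: [0.5879, -0.0519, 0.2513]
ee_rot: [-0.118, -0.696, -0.119, 0.698]
contact_force: [0.8, 0.0, -0.0]
width: 0.0472
side (28, np.float64(0.1177)) (10, np.float64(0.1181)) (121, np.float64(0.2075))
top (62, np.float64(0.1153)) (50, np.float64(0.1155)) (169, np.float64(0.2053))
wrist (758, np.float64(0.1171)) (621, np.float64(0.1181)) (2460, np.float64(0.2076))
26.7 [-0.206  0.29   1.433 -0.     1.42   1.027]
ptr 314 0.11705610551593934 idx 420 0.11818234118591872
head top 0.20724785009643287 ((546.9847412109375, 103.38240814208984), 14.582598686218262)
bar ((589.0530395507812, -50.808658599853516), (45.5596923828125, 13.972617149353027), 22.448749542236328) 0.17595336354521574
[ 0.58867876 -0.05204642  0.25254501] [-0.206  0.29   1.433 -0.     1.42   1.027] 26.75
```

View pics/w7.png

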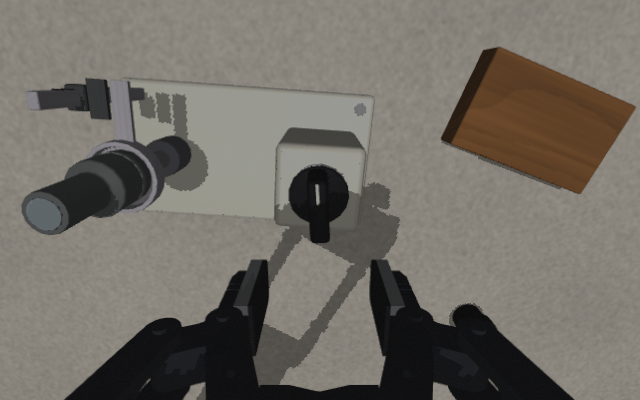

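The final view shows the fingers clear, the knob sprung up (top at 0.176, as before) and the head upright in the dish. The pointer is 1.1 mm (wrist), 0.4 mm (side) or 0.2 mm (top) below the index. Everything is within tolerance, so I'm handing in.

```bash
python3 -c "
from rig import manip
print(manip.sign_off())"
```

```text
the job is handed in; nothing more can be done
None
```

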